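# Make up the pasta station tool trays

### The arm

A 6-joint arm with a two-finger parallel gripper is mounted at the origin on the work surface. World frame = base frame: x ahead of the robot, y to its left, z up, the work surface at z = 0. Lengths are in mm, angles in rad, forces in N, time in s.
With the tool pointing down it reaches from about 275 to 825 mm from the base axis. Payload 4.9 kg.
Tool frame: the origin (TCP) lies at the very end of the fingers, on their centre line; the grasp point (between the pads) lies 19 mm behind it; z points along the fingers, y is the direction in which the jaws open and shut (so a half turn about z gives the same grasp; the last joint's range is limited). The gripper opens to 85 mm and grips with 20 to 120 N. Pads are 22 mm wide; open, the fingers measure 114 mm over their backs; the gripper's body (76 mm by 85 mm) begins 54 mm behind the grasp point. The pads swing forward as they close: fully open they stand 13 mm farther back than shut.
Start: joints at [-1.289, 0.326, -0.193, 1.052, 0, 1.437], TCP at [222.17, -503.149, 231.281] pointing down, gripper open.
Joint ranges: [-2.65, 2.65], [-0.97, 1.79], [-1.3, 1.35], [-1.93, 2.1], [-1.47, 1.37], [-3.14, 3.14]. Speed limits (rad/s): [2.57, 2.57, 3.14, 3.14, 3.14, 3.14].

### API

Orientations are given as [roll, pitch, yaw] about the fixed x, y, z axes, in that order (R = Rz(yaw) Ry(pitch) Rx(roll)).
In Python, from bench import bot, solve_ik, imaging gives the robot as it stands. Calls block until the motion is done:
- bot.move_ptp(position, orientation): joint-space move of the TCP to a pose.
- bot.movel(position, rot=None, max_speed=150, threshold=None): straight line of the TCP; rot=None keeps the orientation; max_speed is the mean speed in mm/s. With threshold (N) it stops when the force on the tool has changed by that much, and returns True; else False.
- bot.move_j(angles): joint-space move.
- bot.grip(opening, effort=None): opening from 0.0 (shut) to 1.0 (fully open); effort is the grip in N (None keeps the last); returns when the fingers have stopped.
- bot.dwell(seconds).
- solve_ik(position, orientation): joint angles nearest the present ones, or None.
- bot.get_state(): the state.
- imaging.capture(name): name is "side" or "top"; returns the picture (420x560x3 uint8, blue, green, red); there is no depth.
- imaging.camera_model(name): a dict with "K" (3x3 intrinsics, pixels), "position" and "rotation" of the camera in the world. Camera axes: x right, y up, looking along -z (the intrinsics and any distortion apply to the point x, -y, -z); pixel columns grow to the right and rows downward; lengths in mm; the calibration is good to about 2 mm. A picture is of the moment at which its call begins. camera_model takes no time and is no camera call.
A pose or a line that the arm cannot do raises bot.IKError and nothing moves.
- bot.sign_off(): hands the job in, once; it reports no verdict.
The state is a dict: "t": time; "qpos": joint angles; "joint_velocities": joint speeds; "effort": joint torques, N m; "tcp_pos": TCP position; "orientation": TCP orientation; "contact_force": force on the tool from outside, world axes, zero at the start; "wrist_torque": the same for the moment, N m; "opening": opening from 0.0 (shut) to 1.0 (fully open).
Only numpy, scipy, OpenCV 4.12 (cv2) and the standard library are available. Lean on these libraries where they do the work, as an engineer would, in place of code of your own. Each camera call takes 0.05 s, during which the arm holds its last target. There are 200 camera calls.

### The job

Make up the two tool trays for today's pasta stations, setting each tool down in its compartment without dropping it. In the blue tray, for ravioli, lay the pastry wheel flat in the long compartment and stand the square stamp and the round stamp upright in the two short compartments, one in each; in the green tray, for gnocchi, lay the gnocchi board flat in the long compartment, ribs up, and stand the flour shaker upright in either short compartment. Leave the rolling pin, the mixing bowl and the jar where they are.

Things in the scene. Friction and masses are not known exactly. Their poses are not given: they have to be found in the camera images.
- blue_tray: Blue plastic tray, fixed, 174 (x) x 258 (y) mm, 28 high, walls 4, floor 4, lip 6 outside; stands on the wooden board, whose top is 18 mm above the robot's base. Inside, a divider along y: at +x one long compartment 88 x 250, centre x = +39, y = 0; at -x (robot side) two short ones 74 (x) x 123 (y), centres x = -46, y = +63.5 and -63.5. Dividers 26 high. Origin: centre of the underside, z up.
- green_tray: Green plastic tray, in all else the same as the blue one: fixed, same sizes, same compartments in its own frame (long at x = +39 mm, short at x = -46 mm, y = +63.5 and -63.5 mm). Origin: centre of the underside, z up.
- square_stamp: Square ravioli stamp, bright aluminium head and dark wooden handle; on the wooden board, stands upright: head 52 mm square, 20 mm high, crimped edge; thin neck; dark wooden knob handle, 34 mm in diameter from 52 to 80 mm above the underside, top at 90 mm. Take it by the knob. 140 g. Origin: centre of the underside, z up, x and y parallel to the head's sides.
- round_stamp: Round ravioli stamp, brass head and red handle; on the wooden board, stands upright: head 52 mm in diameter, 20 mm high, crimped edge; thin neck; red knob handle, 34 mm in diameter from 52 to 80 mm above the underside, top at 90 mm. Take it by the knob. 140 g. Origin: centre of the underside, z up.
- pastry_wheel: Fluted pastry wheel lying flat on the wooden board: brown wooden handle 23 mm wide, 24 high, from x = -85 to +25 mm, then a steel fork and a thin brass wheel 40 mm across, lying flat, centred at x = +69 mm; 174 mm long. Balances near x = -11 mm: take it across the handle. 90 g. Origin: underside, on the middle line; x along the tool towards the wheel, z up.
- gnocchi_board: Gnocchi board of dark wood lying flat on the wooden board, pale ribs up: paddle 48 mm wide from x = 0 to +95 mm, handle 26 mm wide from x = -95 mm to 0, 12 mm thick (ribs 1 more). Balances near x = +15 mm; take it across the handle close to the paddle, or across the paddle. 90 g. Origin: underside, where handle meets paddle; x towards the paddle, z up.
- flour_shaker: Steel flour shaker, closed, with a dark rim and a domed perforated lid; stands upright on the wooden board. Body 56 mm in diameter up to 72 mm, lid rim 58 mm in diameter up to 82 mm, top at 92 mm. About 250 g. Origin: centre of the underside, z up.
- rolling_pin: Wooden rolling pin lying across the far part of the wooden board, 40 mm in diameter, 580 mm long over its handles; to be left alone. Origin: underside of its middle, y along the pin.
- mixing_bowl: Small empty steel mixing bowl, 130 mm across the rim, 60 mm high, on the near corner of the wooden board, to the robot's left; to be left alone. Origin: centre of the underside.
- semolina_jar: Glass jar with a yellow label and a steel lid, 70 mm in diameter, 100 mm high, on the near corner of the wooden board, to the robot's right; to be left alone. Origin: centre of the underside.

How it is judged:
By the outcome, as a careful person would: the job done as asked, in the order asked, and still so for the second after the job is handed in, with the robot touching nothing.
It also fails if it takes over 115 s, if anything falls off the work surface, if the arm or the gripper's body presses on something with over 40 N, if the wrist force passes 120 N, or if a joint passes its speed limit or range.

## Working session

There is one attempt and no reset: what is moved stays moved. The work goes in short steps, each a Python script; the robot and the scene stay as the last script left them, time stands still between calls to the robot, and variables do not carry over. Pictures are saved under pics/ and viewed, about 12 in all and at most 16, crops included, and the job is handed in when it is done.

```bash
ls; mkdir -p pics
python3 - <<'E'
from bench import bot, imaging
import cv2
for n in("top","side"):
    cv2.imwrite(f"pics/{n}0.png",imaging.capture(n)); m=imaging.camera_model(n); print(n,m)
print(bot.get_state())
E
```

```text
pics
top {'K': array([[394.60278665,   0.        , 274.87920579],
       [  0.        , 394.60278665, 211.7709103 ],
       [  0.        ,   0.        ,   1.        ]]), 'position': array([ 455.17819331,   13.3909875 , 1298.2676571 ]), 'rotation': array([ 0.07663615, -0.0134537 , -1.59159169])}
side {'K': array([[458.87889476,   0.        , 275.68963124],
       [  0.        , 458.87889476, 210.50515077],
       [  0.        ,   0.        ,   1.        ]]), 'position': array([-158.97820394,  835.7270657 ,  672.86203788]), 'rotation': array([ 1.05945440e+00,  1.31907625e-03, -2.43500597e+00])}
{'t': 0.1, 'qpos': array([-1.28920054e+00,  3.26862246e-01, -1.93438171e-01,  1.05200309e+00,
        1.94448197e-05,  1.43663700e+00]), 'joint_velocities': array([ 0.00091138, -0.00153483,  0.00283981,  0.0009282 , -0.00033786,
       -0.00068094]), 'effort': array([ 1.22925128e-03, -4.44239867e+01,  2.63038230e+01,  7.86779041e-03,
       -5.25761698e-05, -1.15828934e-05]), 'tcp_pos': array([ 222.03191578, -502.65005286,  230.60158136]), 'orientation': array([-3.14010161e+00, -2.20866764e-04,  4.15754936e-01]), 'contact_force': array([ 0.40776137, -0.51314416,  0.2751899 ]), 'wrist_torque': array([-0.04702642,  0.01821526, -0.01377683]), 'opening': 1.0000817796878054}
```

View pics/top0.png

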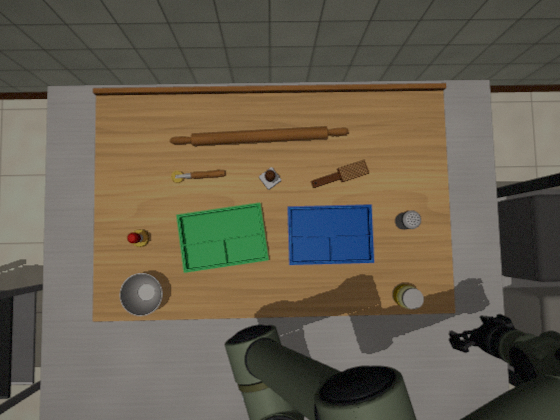

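View pics/side0.png

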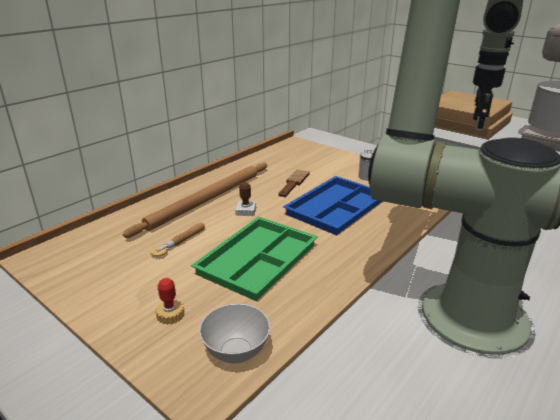

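Top view: wheel at (200,175), wheel end left; square stamp at (270,178), rotated about 45°; gnocchi board at (340,175), paddle right; shaker at (411,219); round stamp at (138,238); green tray at (223,237), blue tray at (331,235). The side view shows the knobs at (167,290) (red) and (245,190) (dark). The shaker is partly hidden behind the arm.

```bash
cat > h.py <<'E'
import numpy as np, cv2
from scipy.spatial.transform import Rotation as Ro
from bench import imaging
def ray(n,px):
    m=imaging.camera_model(n); R=Ro.from_euler('xyz',m["rotation"]).as_matrix(); K=m["K"]
    px=np.atleast_2d(px).astype(float)
    d=np.c_[(px[:,0]-K[0,2])/K[0,0],-(px[:,1]-K[1,2])/K[1,1],-np.ones(len(px))]@R.T
    return m["position"],d
def onz(n,px,z):
    p,d=ray(n,px); return p+d*((z-p[2])/d[:,2])[:,None]
def tri(a,b,na="top",nb="side"):
    p,d=ray(na,a); q,e=ray(nb,b); d=d[0];e=e[0]
    s=np.linalg.lstsq(np.c_[d,-e],q-p,rcond=None)[0]
    u=p+s[0]*d; v=q+s[1]*e
    return (u+v)/2,np.linalg.norm(u-v)
def comp(mask,roi):
    """largest component in roi x0,y0,x1,y1 -> mask (full size), its pixels (x,y)"""
    m=np.zeros(mask.shape,np.uint8); x0,y0,x1,y1=roi; m[y0:y1,x0:x1]=mask[y0:y1,x0:x1]
    _,l,s,c=cv2.connectedComponentsWithStats(m)
    i=1+np.argmax(s[1:,4]); ys,xs=np.nonzero(l==i); return (l==i),np.c_[xs,ys]
E
python3 - <<'E'
from h import *
T=cv2.imread("pics/top0.png");S=cv2.imread("pics/side0.png")
a=cv2.resize(T[150:275,110:260],None,fx=3.9,fy=3.9,interpolation=cv2.INTER_CUBIC)
hs=cv2.cvtColor(T,cv2.COLOR_BGR2HSV)
for n,lo,hi,roi in(("blue",(100,150,40),(130,255,255),(270,190,390,280)),("green",(50,120,40),(85,255,255),(165,190,280,285))):
    m,p=comp(cv2.inRange(hs,lo,hi),roi); r=cv2.minAreaRect(p.astype(np.int32)); print(n,r)
    c=onz("top",cv2.boxPoints(r),46); print(c.mean(0)[:2].round(1)); 
    for k in(0,1):
        e=c[(k+1)%4]-c[k]; print(np.linalg.norm(e).round(1),np.degrees(np.arctan2(e[1],e[0])).round(1))
for (x,y) in((205,174),(178,177),(270,176),(263,180),(355,170),(320,182),(411,217),(411,225),(133,238),(143,238),(240,160),(300,190)): print((x,y),T[y,x],hs[y,x])
crop=np.vstack([cv2.resize(T[155:200,160:380],None,fx=3.6,fy=3.6,interpolation=cv2.INTER_CUBIC),
 np.hstack([cv2.resize(T[195:255,115:225],None,fx=3.6,fy=3.6,interpolation=cv2.INTER_CUBIC),cv2.resize(T[195:255,330:440],None,fx=3.6,fy=3.6,interpolation=cv2.INTER_CUBIC)])])
cv2.imwrite("pics/crop1.png",crop)
E
```

```text
blue ((330.4584655761719, 234.44110107421875), (57.15301513671875, 83.74356079101562), 88.47246551513672)
[ 475.8 -180.6]
268.0 -89.6
181.5 179.3
green ((221.93084716796875, 237.15838623046875), (57.666900634765625, 85.18141174316406), 81.57302856445312)
[474.3 163.3]
269.9 -82.6
182.7 -172.6
(205, 174) [ 42  78 114] [ 15 161 114]
(178, 177) [115 122 130] [ 14  29 130]
(270, 176) [23 42 68] [ 13 169  68]
(263, 180) [144 147 148] [ 23   7 148]
(355, 170) [ 47  76 106] [ 15 142 106]
(320, 182) [22 37 72] [  9 177  72]
(411, 217) [102 104 107] [ 12  12 107]
(411, 225) [133 136 139] [ 15  11 139]
(133, 238) [ 22  28 145] [  1 216 145]
(143, 238) [31 62 86] [ 17 163  86]
(240, 160) [ 73 112 143] [ 17 125 143]
(300, 190) [ 74 115 144] [ 18 124 144]
```

View pics/crop1.png

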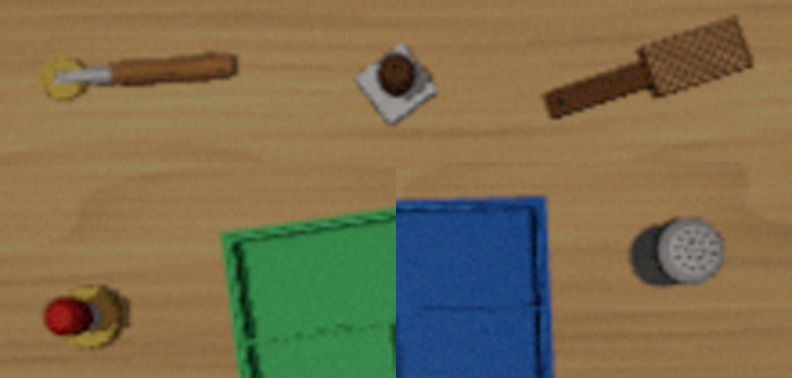

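The crop shows clear outlines: the wheel's axis runs from (65,78) to (237,65), the square head's corners are at about (403,43), (437,88), (393,125) and (357,82), the gnocchi paddle points right and up, and the shaker rim is centred at (691,251).

Run:
```python
from h import *
T=cv2.imread("pics/top0.png");S=cv2.imread("pics/side0.png")
hT=cv2.cvtColor(T,cv2.COLOR_BGR2HSV);hS=cv2.cvtColor(S,cv2.COLOR_BGR2HSV)
def red(h): return cv2.inRange(h,(0,190,60),(6,255,255))|cv2.inRange(h,(174,190,60),(180,255,255))
def ctr(p): return np.array(cv2.minAreaRect(p.astype(np.int32))[0])
A=lambda l,o=(160,155):np.array([[o[0]+(x+.5)/3.6-.5,o[1]+(y+.5)/3.6-.5] for x,y in l])
ang=lambda v:np.degrees(np.arctan2(v[1],v[0])).round(1)
a=comp(red(hT),(120,225,150,250))[1]; b=comp(red(hS),(150,270,185,310))[1]
print("red",ctr(a),ctr(b),len(a),len(b),tri(ctr(a),ctr(b)), onz("top",[ctr(a)],86))
dk=lambda h:cv2.inRange(h,(0,100,0),(20,255,85))
a=comp(dk(hT),(258,165,285,190))[1]; b=comp(dk(hS),(232,175,258,204))[1]
print("sq knob",ctr(a),ctr(b),len(a),len(b),a.min(0),a.max(0),b.min(0),b.max(0),tri(ctr(a),ctr(b)), onz("top",[ctr(a)],86))
q=onz("top",A([(403,43),(437,88),(393,125),(357,82)]),38); print("sq head",q.mean(0).round(1),[ (ang(q[(i+1)%4]-q[i]),np.linalg.norm(q[(i+1)%4]-q[i]).round()) for i in range(4)])
w=onz("top",A([(65,78),(110,74),(237,65)]),34); d=w[0]-w[2]; print("wheel",w.round(1),np.linalg.norm(d),ang(d),ang(w[1]-w[2]),"origin",w[2]+d/np.linalg.norm(d)*85)
m,p=comp(cv2.inRange(hT,(0,147,0),(20,255,135)),(186,165,230,185)); r=cv2.fitLine(p.astype(np.float32),2,0,.01,.01).ravel(); print("handle",len(p),p.mean(0),np.degrees(np.arctan2(r[1],r[0])),p.min(0),p.max(0),onz("top",[p.mean(0)],36))
g=onz("top",A([(640,50),(738,17),(752,65),(655,96),(545,97),(553,118)]),30); o=(g[0]+g[3])/2;t=(g[1]+g[2])/2;e=(g[4]+g[5])/2
print("gn",o.round(1),np.linalg.norm(t-o),np.linalg.norm(o-e),ang(t-o),ang(o-e),ang(t-e),np.linalg.norm(g[0]-g[3]),((t+e)/2).round(1))
print("shaker",onz("top",A([(691,251-162)],(330,195))+[[-396/3.6,0]],98))
```

```text
red [132.5 237.5] [167.08000183 294.55999756] 86 206 (array([476.09631472, 432.1872477 ,  76.98249808]), np.float64(5.4150579293666015)) [[477.77747134 431.18339887  86.        ]]
sq knob [269.5 175.5] [248.12001038 187.16001892] 77 217 [265 171] [274 180] [232 175] [255 203] (array([656.1803069 ,   7.15762503,  98.23923985]), np.float64(7.327244390515944)) [[661.09028034   9.48993485  86.        ]]
sq head [660.8   7.7  38. ] [(np.float64(-144.4), np.float64(51.0)), (np.float64(129.2), np.float64(52.0)), (np.float64(38.6), np.float64(50.0)), (np.float64(-50.5), np.float64(54.0))]
wheel [[672.8 305.4  34. ]
 [675.7 265.2  34. ]
 [681.7 151.4  34. ]] 154.2087385875042 93.3 93.1 origin [676.78985579 236.29172869  34.        ]
handle 217 [208.22580645 174.00921659] -4.098274 [191 170] [225 178] [[678.09519538 206.78326247  36.        ]]
gn [ 668.3 -218.5   30. ] 93.7152944809375 94.82115804255426 -72.8 -71.7 -72.3 43.96226722929857 [ 667.3 -218.2   30. ]
shaker [[ 515.43124135 -422.55732151   98.        ]]
```

```bash
cat > r.py <<'E'
from h import *
from bench import bot
BL=(475.8,-180.6,0.0); GR=(474.3,163.3,np.radians(7.4)); CARRY=190
def slot(t,x,y):
    c,s=np.cos(t[2]),np.sin(t[2]); return np.array([t[0]+c*x-s*y,t[1]+s*x+c*y])
def O(yaw): return [np.pi,0,(yaw+np.pi)%(2*np.pi)-np.pi]
def report(tag):
    s=bot.get_state(); print(tag,"t",round(s["t"],1),"tcp",s["tcp_pos"].round(1),"open",round(s["opening"],3),"F",s["contact_force"].round(1),"q6",s["qpos"][5].round(2))
def pick(xy,z,yaw,pre,shut,effort):
    bot.grip(pre,effort); bot.move_ptp([*xy,z+110],O(yaw)); 
    print("hit",bot.movel([*xy,z],max_speed=120,threshold=8)); report("down")
    bot.grip(shut,effort); report("grip"); bot.movel([*xy,CARRY],max_speed=150); report("lift")
def place(xy,z,yaw,rel):
    """z: TCP height at which the object should just rest on the tray floor"""
    bot.move_ptp([*xy,z+80],O(yaw)); bot.movel([*xy,z+4],max_speed=120)
    print("touch",bot.movel([*xy,z-2],max_speed=20,threshold=3)); report("set")
    bot.grip(rel); bot.dwell(.2); bot.movel([*xy,CARRY],max_speed=150); report("clear")
def snap(f,n="top"): im=imaging.capture(n); cv2.imwrite(f"pics/{f}.png",im); return im
E
python3 - <<'E'
from r import *
pick((677.6,225),22,np.radians(93.3),.6,0,40); snap("w1"); snap("w1s","side")
E
```

```text
hit False
down t 4.6 tcp [678.4 225.2  23. ] open 0.596 F [-0.3  0.3 -0.4] q6 1.73
grip t 5.0 tcp [678.4 225.2  23.2] open 0.263 F [-0.5  1.1  5.3] q6 1.73
lift t 6.3 tcp [676.9 224.8 188.6] open 0.263 F [-0.2  0.2 -1.1] q6 1.73
```

Run:
```python
from r import *
p=slot(BL,39,-2-11); place(p,26.5,np.pi/2+BL[2],.46)
a=snap("w2"); b=snap("w2s","side")
cv2.imwrite("pics/w2v.png",np.hstack([cv2.resize(a[150:290,100:440],(400,165)),b[140:305,150:550]]))
```

```text
touch True
set t 9.1 tcp [ 515.8 -194.1   27.1] open 0.26 F [-0.1  0.8  5.3] q6 1.08
clear t 10.9 tcp [ 514.2 -193.3  189.1] open 0.455 F [ 0.3  0.6 -0.7] q6 1.08
```

View pics/w2v.png

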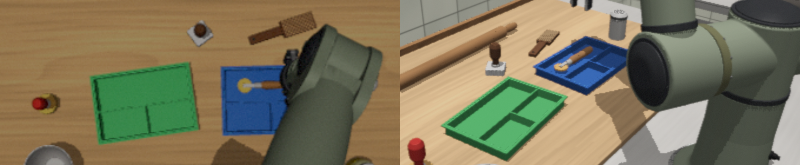

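The wheel lies in the blue tray's long compartment, with its brass disc at about (243,86) in the left panel. The square stamp is next.

Run:
```python
from r import *
pick((661,8.5),66,np.radians(38.3-180),.9,0,40)
if .3<bot.get_state()["opening"]<.5: place(slot(BL,-46,63.5),70.5,-np.pi+BL[2],.75)
a=snap("s2"); b=snap("s2s","side")
cv2.imwrite("pics/s2v.png",np.hstack([cv2.resize(a[150:290,100:440],(400,165)),b[140:305,150:550]]))
```

```text
hit False
down t 14.1 tcp [661.7   8.4  66.9] open 0.901 F [0.3 0.2 0.5] q6 -0.77
grip t 14.6 tcp [661.6   8.3  66.8] open 0.38 F [-0.1 -0.8  3.1] q6 -0.77
lift t 15.6 tcp [660.2   8.6 188.7] open 0.38 F [-0.3 -0.7 -1.4] q6 -0.77
touch True
set t 17.7 tcp [ 431.  -117.6   70.7] open 0.381 F [-0.2  0.2  4.4] q6 -0.43
clear t 19.2 tcp [ 429.2 -116.9  189.3] open 0.75 F [-0.2  0.2  0. ] q6 -0.43
```

View pics/s2v.png

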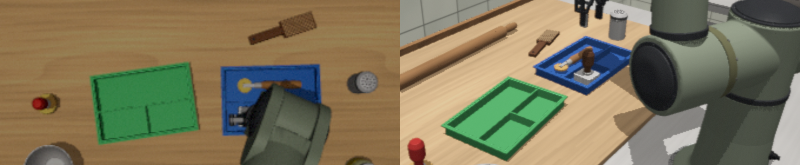

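The square stamp stands squarely in the compartment at (237,117), seen best in the side view. For the round stamp I'll approach higher, to clear the square one.

```bash
sed -i 's/z+80\]/max(z+80,230)]/; s/^BL=/#carry high enough that tools pass over the standing stamps\nBL=/; s/CARRY=190/CARRY=230/' r.py
python3 - <<'E'
from r import *
pick((477.5,430),66,-2.4,.9,0,40)
if .3<bot.get_state()["opening"]<.5: place(slot(BL,-46,-63.5),70.5,-np.pi+BL[2],.75)
a=snap("o2"); b=snap("o2s","side")
cv2.imwrite("pics/o2v.png",np.hstack([cv2.resize(a[150:290,100:440],(400,165)),b[140:305,150:550]]))
E
```

```text
hit False
down t 22.7 tcp [478.1 430.4  66.8] open 0.899 F [ 0.3 -0.2  0.4] q6 -0.12
grip t 23.1 tcp [477.9 430.2  66.6] open 0.387 F [-0.5 -0.9  2.9] q6 -0.12
lift t 24.4 tcp [476.9 429.6 228.8] open 0.382 F [ 0.9 -0.6 -1.4] q6 -0.12
touch True
set t 28.5 tcp [ 430.5 -244.9   70.4] open 0.382 F [0.3 0.1 3.7] q6 -0.67
clear t 30.3 tcp [ 429.3 -243.7  229.1] open 0.748 F [ 0.4 -0.1 -0.8] q6 -0.67
```

View pics/o2v.png

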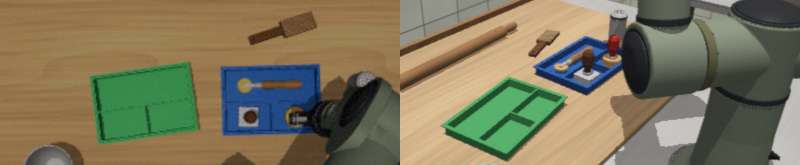

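Both stamps stand upright in the blue tray. Now the gnocchi board, taken across the handle 17 mm behind the paddle.

Run:
```python
from r import *
d=lambda a:np.array([np.cos(a),np.sin(a)])
a=np.radians(-72.1); pick(np.array([668.3,-218.5])-17*d(a),18.3,a+np.pi,.55,0,60)
a=snap("g1"); b=snap("g1s","side")
cv2.imwrite("pics/g1v.png",np.hstack([cv2.resize(a[90:290,220:440],(363,330)),b[80:300,180:480][:,:].repeat(1,0)[:220].copy() if 0 else cv2.resize(b[60:280,180:440],(390,330))]))
```

```text
hit False
down t 33.2 tcp [ 663.8 -202.7   19.3] open 0.55 F [-0.8  0.6 -0.8] q6 0.86
grip t 33.5 tcp [ 664.  -202.7   19.7] open 0.284 F [-0.7 -0.   5.7] q6 0.86
lift t 35.1 tcp [ 662.5 -202.1  228.8] open 0.284 F [-0.1 -0.1 -0.8] q6 0.86
```

View pics/g1v.png

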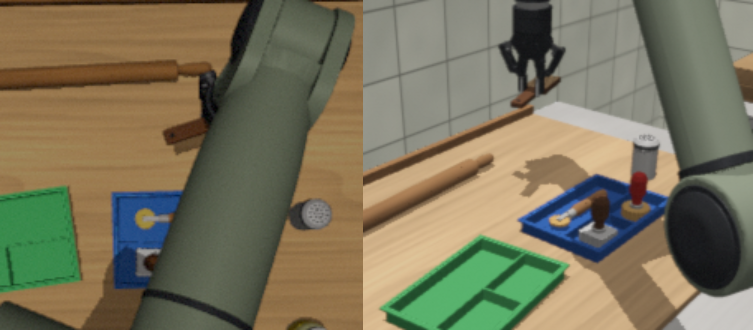

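Run:
```python
from r import *
y=GR[2]-np.pi/2; p=slot(GR,39,0)-17*np.array([np.cos(y),np.sin(y)]); z=22.3
bot.move_ptp([*p,200],O(y+np.pi)); snap("g2s","side")
bot.movel([*p,z+9],max_speed=130)
print(bot.movel([*p,z-1.5],max_speed=20,threshold=3)); report("set")
bot.grip(.46); bot.dwell(.2); bot.movel([*p,230]); report("clear")
a=snap("g3"); b=snap("g3s","side")
cv2.imwrite("pics/g3v.png",np.hstack([cv2.resize(a[150:290,130:400],(400,207)),b[140:347,150:550]]))
```

```text
True
set t 38.6 tcp [511.1 185.3  23.7] open 0.281 F [-0.4  0.   3.9] q6 1.65
clear t 40.7 tcp [510.2 185.1 229.1] open 0.459 F [-0.3  0.1  0.2] q6 1.65
```

View pics/g3v.png

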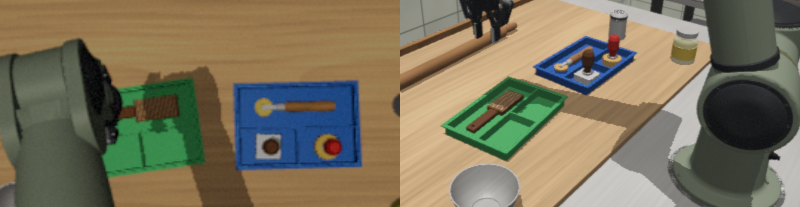

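The board lies flat, ribs up, in the green long compartment. The shaker is last.

Run:
```python
from r import *
pick((515.4,-422.6),50,-np.pi,1.0,0,50)
o=bot.get_state()["opening"]; snap("f1s","side")
if .55<o<.75:
    place(slot(GR,-46,-63.5),54.5,GR[2]-np.pi,.95)
    bot.move_ptp([300,-480,260],O(.4)); report("away")
a=snap("f2"); b=snap("f2s","side")
cv2.imwrite("pics/f2a.png",cv2.resize(a[110:320,110:440],(792,504),interpolation=cv2.INTER_CUBIC));
```

```text
hit False
down t 44.5 tcp [ 516.  -423.1   50.9] open 1.0 F [ 0.3 -0.1  0.1] q6 -0.8
grip t 44.9 tcp [ 515.8 -423.    51.3] open 0.65 F [-1.3  1.5  5.4] q6 -0.8
lift t 46.3 tcp [ 514.9 -422.1  228.7] open 0.649 F [ 0.8  0.6 -1.8] q6 -0.8
touch True
set t 50.1 tcp [437.7  94.5  55.2] open 0.65 F [-0.8  0.7  6. ] q6 -0.08
clear t 52.0 tcp [436.2  94.4 229.2] open 0.949 F [-0.4  0.3  0.7] q6 -0.08
away t 54.1 tcp [ 300.6 -479.4  259.9] open 0.949 F [ 0.2  0.  -0.3] q6 1.6
```

View pics/f2a.png

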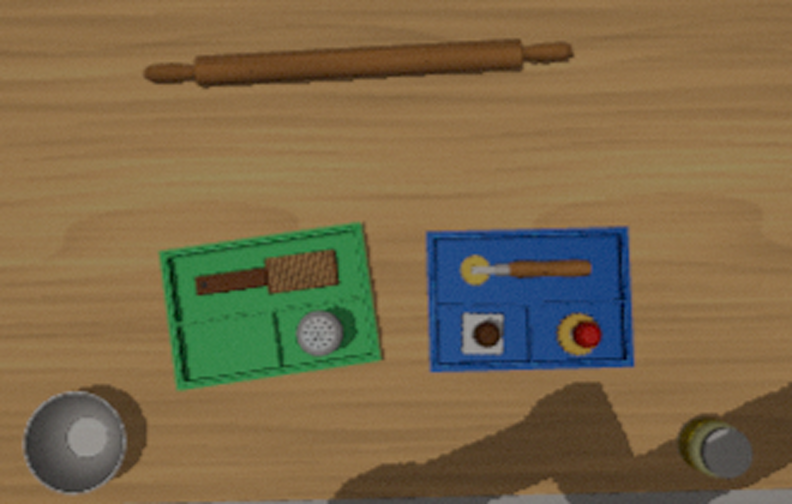

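View pics/f2s.png

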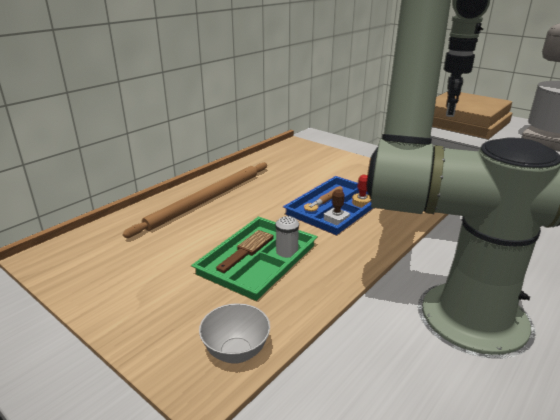

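Every tool sits in its compartment: the board at (267,272), the shaker at (319,332), the wheel at (527,269) and the stamps at (484,333) and (580,333). The pin, bowl and jar haven't moved.

```bash
python3 -c "
from bench import bot
bot.sign_off()"
```

```text
the job is handed in; nothing more can be done
```

Both trays are made up and the job is handed in. I placed the tools in the order you gave, and the robot's clock read about 54 s before hand-in.

- **Blue tray:** the pastry wheel lies flat in the long compartment. The square stamp, turned to line up with the tray, and the round stamp stand in the two short ones.
- **Green tray:** the gnocchi board lies flat, ribs up, in the long compartment. The flour shaker stands in the short compartment nearer the blue tray.

I lowered each tool until the gripper felt it touch the tray floor, then let go. The contact force read 4 to 6 N each time. The last top and side pictures show all five tools in the right compartments, upright or flat as asked. The rolling pin, mixing bowl and jar look unmoved, and the arm was well clear of everything.

Only one check disagreed. Finding the stamp knobs from two views gave rays that missed each other by 5 to 7 mm, so I used the top view at known heights instead. All five grasps then closed to about the expected width.

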